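# Run the awning in at the back door

## Task

A shower is coming, so run the awning over the back door in a little: push the green spring-centred toggle on its grey switch box well over towards the white dot, hold it over for at least one second, then let go so that it springs back upright by itself. Never push it towards the black bar, and leave the yellow toggle (the roof vent) and the capped glass jar alone.

Things in the scene. Friction and masses are not known exactly. Their poses are not given: they have to be found in the camera images.
- awning_switch: Awning switch: grey box 100 x 100 x 55 mm high, fixed to the slab, a green toggle upright in the middle of its top. Origin: centre of its underside; z up; y points to the side with the white dot (on top, 37 mm out), -y to the black bar. Toggle: 10 mm stalk, then a green paddle 26 mm wide (x), 12 mm thick (y), 28 to 80 mm above the box's top. Nothing else within 85 mm of the middle.
- awning_toggle (a joint): Lean of the green toggle, rad: 0 upright, positive towards the white dot (+y of awning_switch). It pivots about the box's x axis at the height of the box's top; stops at -0.65 and 0.65. The awning runs in while it is beyond 0.30. A spring of 0.30 N m/rad returns it to 0 without overshoot: about 4 N holds it at 0.5 when pushed 40 mm above the box's top.
- vent_toggle (a joint): Lean of the yellow toggle of the roof vent, rad, 0 upright; on a grey box of the same build and spring elsewhere on the slab, its middle at least 180 mm from that of awning_switch; values as for the green one. It must be left alone.
- jar: Glass jar with a steel cap screwed tight, 76 mm across and 120 mm high, standing loose at the far side of the slab beyond both switches. Origin: centre of its underside; z is up. It must be left alone.
Not all that is in view belongs to the job. Leave any pink or red look-alike of the awning_switch alone.

How it is judged (in metres and radians):
On the way:
1. the green toggle is held over towards the white dot (beyond 0.30 rad) for one second without a break (value of joint awning_toggle above 0.3 rad), for 1 s.
At the end, for the whole second after the job is handed in: The green toggle has sprung back upright (within 0.10 rad of centre), the yellow toggle is upright (within 0.10 rad), and the jar stands upright (within 0.17 rad) within 20 mm of where it was (value of joint awning_toggle between -0.1 and 0.1 rad and value of joint vent_toggle between -0.1 and 0.1 rad and distance of jar from where it was at the start of the episode below 0.02 m and angle between jar's own z axis and vertical below 0.17 rad); the robot touches nothing.
It fails at once if the green toggle is pushed towards the black bar (beyond 0.20 rad) (value of joint awning_toggle below -0.2 rad).
It fails at once if the yellow toggle is pushed either way (beyond 0.20 rad) (value of joint vent_toggle above 0.2 rad or value of joint vent_toggle below -0.2 rad).
It fails at once if the jar is shifted by more than 30 mm or tipped by more than 0.4 rad (distance of jar from where it was at the start of the episode above 0.03 m or angle between jar's own z axis and vertical above 0.4 rad).
It also fails if it takes over 32 s, if anything falls off the work surface, if the arm or the gripper's body presses on something with over 40 N, if the wrist force passes 120 N, or if a joint passes its speed limit or range.

## Robot

A 6-joint arm with a two-finger parallel gripper is mounted at the origin on the work surface. World frame = base frame: x ahead of the robot, y to its left, z up, the work surface at z = 0. Lengths are in m, angles in degrees, forces in N, time in s.
With the tool pointing down it reaches from about 0.3 to 0.75 m from the base axis. Payload 8.5 kg.
Tool frame: the origin (TCP) lies midway between the tips of the shut fingers; the grasp point (between the pads) lies 19 mm behind it; y points along the fingers, x is the direction in which the jaws open and shut, and the axes are right-handed (so a half turn about y gives the same grasp; the last joint's range is limited). The gripper opens to 85 mm and grips with 20 to 120 N. Pads are 22 mm wide; open, the fingers measure 114 mm over their backs; the gripper's body (76 mm by 85 mm) begins 54 mm behind the grasp point. The pads swing forward as they close: fully open they stand 13 mm farther back than shut.
Start: joints at [-87.393, 21.807, 74.336, -0, 83.858, -12.336], TCP at [0.142, -0.531, 0.231] pointing down, gripper open.
Joint ranges: [-178.18, 178.18], [-50.72, 133.34], [12.68, 142.11], [-81.47, 261.47], [9.98, 163.14], [-165.26, 165.26]. Speed limits (degrees/s): [136.94, 136.94, 180, 180, 180, 180].

## Interface

Orientations are given as a 3x3 rotation matrix whose columns are the frame's x, y, z axes.
In Python, from rig import env gives the robot as it stands.
- The arm moves only by the tool carry_out, never from a script. Its argument "plan" is a list of rows, each a list of 3 entries, a list of its own where there are three numbers: the shift along the tool's x, y, z in m, then the turn, a rotation vector about the tool's x, y, z in degrees, then the finger opening in m, from 0 to 0.0854. In form: [[[dx, dy, dz], [ax, ay, az], jaw], ...]. A call has 1 to 8 rows; each row shifts and turns the commanded pose from where the row before left it, along the tool's axes as they then stand; what a row does not reach is not made up. A row lasts 1/8 s, in which the tool goes at most 62.5 mm and 10.7 degrees, less where a joint would pass 70% of its speed; a pose out of reach is approached as far as the arm can. A call is refused whole if a number of a shift passes 0.0625 or a number of a turn 10.7, either way. A call with a gripper value outside its range is refused whole. The fingers move at their own pace and stop on an object; "force" is the grip in N (left out, the last holds). Time passes only in rows, so rows that do not move let the fingers close. It gives the time, the measured TCP pose, the force and the opening at its end, in the units of the state.
- env.observe(): the state, without advancing time (a new reading comes with each control period).
- env.get_image(name): name is "scene" or "top"; returns a dict with "image" (384x512x3 uint8, red, green, blue), "vfov" (degrees; the focal length in pixels is half the picture's height over the tangent of half this angle, whatever the lens; pixels are square), "cx", "cy" (the principal point, pixels), "rvec" (rotation vector, rad) and "tvec" (3), from world to camera coordinates, as OpenCV has them. Camera axes: x right, y down, z forward; pixel columns grow to the right and rows downward; lengths in m; the calibration is good to about 2 mm. A picture is of the moment at which its call begins. There is no depth.
- env.close_job(): hands the job in, once; it reports no verdict.
Trained networks look in a picture, given as the dict that the camera call returned (one of the last four; its "shot" number tells which), for a name from the list of things; names that differ only in an ending like _2 or _b are one class to them, and where a whole thing is asked for, a point or a joint stands for the part that bears it (a point fixed in the world has none). Each returns a list of dicts, best first, with "conf" (0 to 1); they miss things now and then, are a little off and sometimes report something else, mostly with a low value. They report only what shows in the picture. A call takes as long as a camera call. They do not tell look-alikes from the thing itself.
- env.outline_of(target, picture): "mask" (384x512 bool, what is visible of it) and "pixel" ([row, column] in pixels, amid what is visible of it).
The state is a dict: "time_s": time; "q": joint angles; "qvel": joint speeds; "joint_efforts": joint torques, N m; "position": TCP position; "tool_rot": TCP orientation; "ft_force": force on the tool from outside, world axes, zero at the start; "wrist_torque": the same for the moment, N m; "grip_width": finger opening in m.
Only numpy, scipy, OpenCV 4.12 (cv2) and the standard library are available. Lean on these libraries where they do the work, as an engineer would, in place of code of your own. Each camera call takes 0.05 s, during which the arm holds its last target.

## Working session

There is one attempt and no reset: what is moved stays moved. The work goes in short steps, Python scripts to look and compute and a tool call to move; the robot and the scene stay as the last step left them, time stands still between calls to the robot, and variables do not carry over. Pictures are saved under pics/ and viewed, and the job is handed in when it is done.

Besides the shell and the picture viewer there is one more tool, called as name(argument=value, ...) on one line, values as JSON. carry_out: Moves the arm, as the interface text tells. Its arguments: {"type":"object","properties":{"plan":{"type":"array","items":{"type":"array"}},"force":{"type":"number"}},"required":["plan"]}

```bash
mkdir -p pics; python3 - <<'E'
from rig import env
import cv2,numpy as np,pickle
o=env.observe();print(o['time_s'],o['position'],o['tool_rot'],o['grip_width'])
for n in("scene","top"):
    p=env.get_image(n);cv2.imwrite(f"pics/{n}0.png",p["image"][:,:,::-1])
    pickle.dump(p,open(f"{n}0.pkl","wb"))
    for t in("awning_switch","jar","vent_toggle"):
        r=env.outline_of(t,p);print(n,t,[(d["conf"],d["pixel"],int(d["mask"].sum())) for d in r])
    print(p["vfov"],p["cx"],p["cy"],p["rvec"],p["tvec"])
E
```

```text
0.0 [ 0.14180508 -0.53109225  0.2307012 ] [[ 2.57868414e-01 -4.98845247e-05  9.66180045e-01]
 [-9.66178920e-01  1.51333194e-03  2.57868192e-01]
 [-1.47501476e-03 -9.99998854e-01  3.42043131e-04]] 0.08537887747729642
scene awning_switch [(0.83, [172.9, 265.6], 1409), (0.73, [172.1, 194.5], 1431), (0.66, [174.2, 346.0], 1396), (0.64, [147.5, 222.6], 1213), (0.55, [202.5, 294.5], 1667)]
scene jar [(0.69, [242.4, 317.8], 1908)]
scene vent_toggle [(0.83, [209.3, 183.6], 247)]
48.69522424033341 246.9153384309584 188.25210266098898 [ 2.05037464  0.83422334 -0.43010412] [-0.44363636 -0.13658629  1.40208464]
top awning_switch [(0.97, [162.5, 218.4], 2119), (0.88, [159.8, 124.1], 2185), (0.71, [229.4, 197.9], 2020), (0.65, [320.9, 181.6], 2459), (0.59, [290.3, 255.8], 2168)]
top jar [(0.84, [101.0, 264.3], 1305)]
top vent_toggle [(0.69, [200.1, 345.3], 125)]
56.18031338545041 257.8182234229101 193.49789282119843 [ 2.13073422 -2.18320861  0.1807137 ] [0.07428348 0.56941444 0.80217428]
```

View pics/scene0.png

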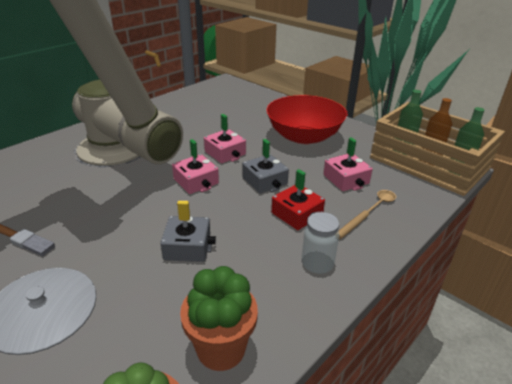

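View pics/top0.png

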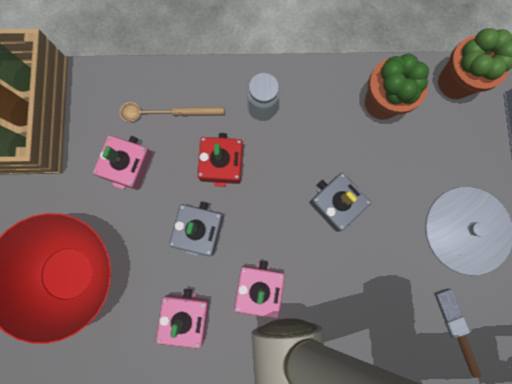

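The green toggle on the grey box is at about (195,230) in the top view. Its white dot is on the left and its black bar on the right. The pink and red boxes around it are look-alikes. Next I'll enlarge that area and measure it.

```bash
cat > h.py <<'E'
import cv2,numpy as np
def K(p):
    f=192/np.tan(np.radians(p["vfov"]/2));return np.array([[f,0,p["cx"]],[0,f,p["cy"]],[0,0,1]])
def ray(p,col,row,z):
    R,_=cv2.Rodrigues(np.array(p["rvec"],float));t=np.array(p["tvec"],float)
    d=R.T@np.linalg.inv(K(p))@[col,row,1];c=-R.T@t
    return c+d*(z-c[2])/d[2]
def proj(p,X):
    return cv2.projectPoints(np.array(X,float).reshape(-1,3),np.array(p["rvec"],float),np.array(p["tvec"],float),K(p),None)[0].reshape(-1,2)
E
python3 - <<'E'
import pickle,cv2,numpy as np
from h import *
p=pickle.load(open("top0.pkl","rb"));s=pickle.load(open("scene0.pkl","rb"))
im=p["image"]
c=im[190:270,150:240,::-1];cv2.imwrite("pics/topz.png",cv2.resize(c,None,fx=6,fy=6,interpolation=cv2.INTER_CUBIC))
c=s["image"][130:200,230:300,::-1];cv2.imwrite("pics/scz.png",cv2.resize(c,None,fx=7,fy=7,interpolation=cv2.INTER_CUBIC))
for n,(a,b,z) in dict(dot=(180,227,.055),bar=(212,234,.055),jar=(264,85,.12),vent=(343,202,.055),red=(220,158,.055),pk1=(121,161,.055),pk2=(260,292,.055),pk3=(182,322,.055),sw=(196,230,.055)).items(): print(n,ray(p,a,b,z).round(3))
E
```

```text
dot [0.496 0.239 0.055]
bar [0.479 0.167 0.055]
jar [0.802 0.042 0.12 ]
vent [ 0.545 -0.135  0.055]
red [0.654 0.147 0.055]
pk1 [0.652 0.375 0.055]
pk2 [0.349 0.062 0.055]
pk3 [0.29  0.233 0.055]
sw [0.489 0.203 0.055]
```

View pics/topz.png

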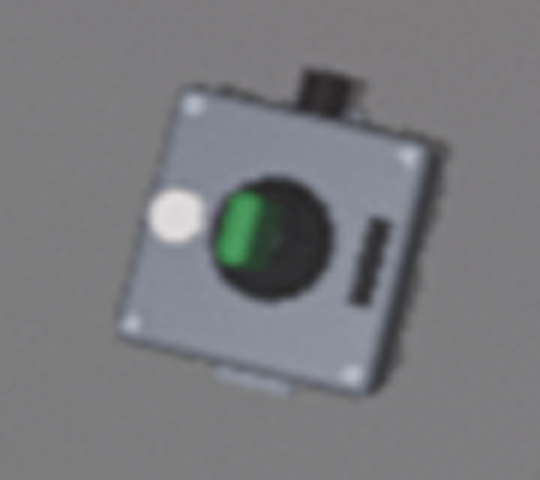

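View pics/scz.png

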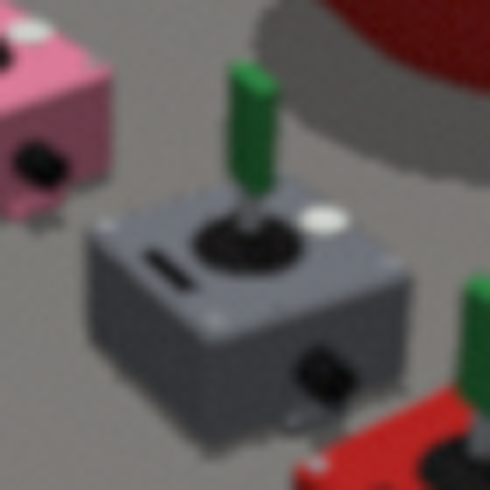

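```bash
cat > tgt.py <<'E'
import pickle,cv2,numpy as np
from h import *
p=pickle.load(open("top0.pkl","rb"))
Z=[(194,100),(412,155),(352,375),(130,323)]  # screws
P=[ray(p,150+(a+.5)/6-.5,190+(b+.5)/6-.5,.055) for a,b in Z]
c=np.mean(P,0); yb=(P[0]+P[3]-P[1]-P[2])[:2]; yb/=np.linalg.norm(yb)
xb=np.array([yb[1],-yb[0]])
E
python3 - <<'E'
from tgt import *
from rig import env
print(np.round(P,3)); print(c,yb,np.degrees(np.arctan2(yb[1],yb[0])))
d=ray(p,150+176.5/6-.5,190+216.5/6-.5,.055);print("dot along y,x",(d-c)[:2]@yb,(d-c)[:2]@xb)
s=pickle.load(open("scene0.pkl","rb"))
C=np.r_[c[:2],.055]; print("scene proj centre,dot,top",proj(s,[C,C+np.r_[yb*.037,0],C+[0,0,.08]]))
o=env.observe();R=np.array(o["tool_rot"]);x=np.array(o["position"])
h=np.r_[c[:2]-yb*.05,.23]; print("hover",h,"tool shift",R.T@(h-x)); 
print("turn about y", -(np.degrees(np.arctan2(yb[1],yb[0]))-np.degrees(np.arctan2(R[1,2],R[0,2]))))
E
```

```text
[[0.544 0.235 0.055]
 [0.521 0.152 0.055]
 [0.439 0.175 0.055]
 [0.46  0.258 0.055]]
[0.49077891 0.20498606 0.055     ] [0.25915625 0.96583541] 74.97999694497099
dot along y,x 0.03717869222804372 -0.000729909384790536
scene proj centre,dot,top [[264.91725305 164.24767205]
 [275.67353338 160.83402794]
 [265.73056828 139.43988566]]
hover [0.4778211  0.15669429 0.23      ] tool shift [-0.57813397  0.00139153  0.50204851]
turn about y -60.03787222889454
```

carry_out(plan=[[[-0.0413,0,0.0359],[0,0,0],0],[[-0.0413,0,0.0359],[0,0,0],0],[[-0.0413,0,0.0359],[0,0,0],0],[[-0.0413,0,0.0359],[0,0,0],0],[[-0.0413,0,0.0359],[0,0,0],0],[[-0.0413,0,0.0359],[0,0,0],0],[[-0.0413,0,0.0359],[0,0,0],0]])

```text
time_s: 1.27
position: [0.3105, -0.1857, 0.2315]
tool_rot: [[0.257, 0.001, 0.966], [-0.966, -0.001, 0.257], [0.001, -1.0, 0.0]]
ft_force: [0.0, -0.7, -0.3]
grip_width: -0.0001
```

carry_out(plan=[[[-0.0413,0,0.0359],[0,0,0],0],[[-0.0413,0,0.0359],[0,0,0],0],[[-0.0413,0,0.0359],[0,0,0],0],[[-0.0413,0,0.0359],[0,0,0],0],[[-0.0413,0,0.0359],[0,0,0],0],[[-0.0413,0,0.0359],[0,0,0],0],[[-0.0413,0,0.0359],[0,0,0],0]])

```text
time_s: 2.15
position: [0.4789, 0.1588, 0.2314]
tool_rot: [[0.258, 0.0, 0.966], [-0.966, -0.0, 0.258], [0.0, -1.0, 0.0]]
ft_force: [0.5, -0.5, 0.8]
grip_width: 0.0002
```

carry_out(plan=[[[0,0,0],[0,-10,0],0],[[0,0,0],[0,-10,0],0],[[0,0,0],[0,-10,0],0],[[0,0,0],[0,-10,0],0],[[0,0,0],[0,-10,0],0],[[0,0,0],[0,-10,0],0],[[0,0,0],[0,0,0],0]])

```text
time_s: 3.02
position: [0.4783, 0.1569, 0.2313]
tool_rot: [[0.965, 0.0, 0.261], [-0.261, 0.0, 0.965], [0.0, -1.0, 0.0]]
ft_force: [0.1, 0.3, -0.1]
grip_width: 0.0002
```

```bash
cat > chk.py <<'E'
from tgt import *
from rig import env
import sys
o=env.observe();R=np.array(o["tool_rot"]);x=np.array(o["position"])
print(o["time_s"],x.round(4),"F",np.round(o["ft_force"],2),"w",o["grip_width"]);print(R.round(3))
d=(x-c)[:2];print("TCP in box x,y",d@xb,d@yb,"z above top",x[2]-.055)
if len(sys.argv)>1:
  for n in("scene","top"):
    q=env.get_image(n);cv2.imwrite(f"pics/{n}{sys.argv[1]}.png",q["image"][:,:,::-1])
    pickle.dump(q,open(f"{n}{sys.argv[1]}.pkl","wb"))
E
python3 chk.py 1; python3 - <<'E'
import cv2,numpy as np
a=cv2.imread("pics/scene1.png")[60:240,150:350];b=cv2.imread("pics/top1.png")[140:320,100:300]
cv2.imwrite("pics/c1.png",cv2.resize(np.hstack([a,b]),None,fx=2,fy=2))
E
```

```text
3.025 [0.4783 0.1569 0.2313] F [ 0.11  0.29 -0.14] w 0.00019206415164230392
[[ 0.965  0.     0.261]
 [-0.261  0.     0.965]
 [ 0.    -1.     0.   ]]
TCP in box x,y 0.0004306424356094735 -0.04968955718467872 z above top 0.1763462160354089
```

View pics/c1.png

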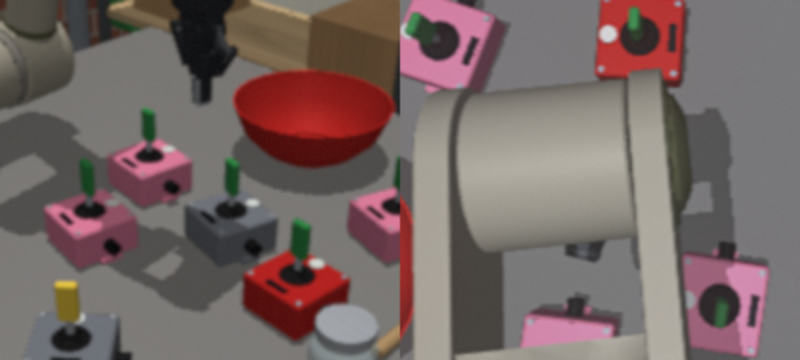

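The hover is right: shut fingertips on the bar side, nothing touched. Descending in three rows.

carry_out(plan=[[[0,0.044,0],[0,0,0],0],[[0,0.044,0],[0,0,0],0],[[0,0.043,0],[0,0,0],0],[[0,0,0],[0,0,0],0],[[0,0,0],[0,0,0],0]])

```text
time_s: 3.75
position: [0.4792, 0.157, 0.1018]
tool_rot: [[0.965, 0.002, 0.261], [-0.261, 0.0, 0.965], [0.002, -1.0, 0.001]]
ft_force: [-0.6, 1.5, 0.8]
grip_width: 0.0002
```

```bash
python3 chk.py 2; python3 - <<'E'
import cv2,numpy as np
a=cv2.imread("pics/scene2.png")[90:210,200:340]
cv2.imwrite("pics/c2.png",cv2.resize(a,None,fx=5,fy=5,interpolation=cv2.INTER_CUBIC))
E
```

```text
3.75 [0.4792 0.157  0.1018] F [-0.63  1.55  0.77] w 0.00020752653835212384
[[ 0.965  0.002  0.261]
 [-0.261  0.     0.965]
 [ 0.002 -1.     0.001]]
TCP in box x,y 0.0013080711841976893 -0.049377028521855645 z above top 0.04684879543989023
```

View pics/c2.png

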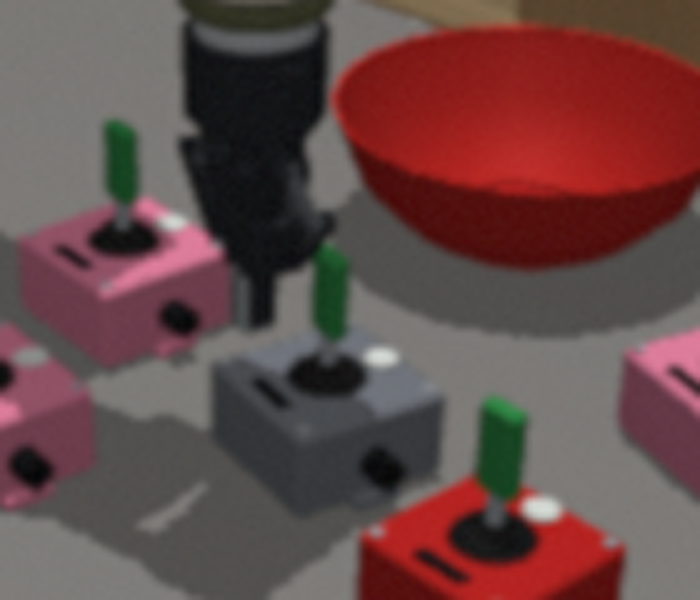

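The gripper is behind the upright toggle, on the bar side, with clearance. Now pushing towards the dot.

carry_out(plan=[[[0,0,0.02],[0,0,0],0],[[0,0,0.01],[0,0,0],0],[[0,0,0.005],[0,0,0],0],[[0,0,0.005],[0,0,0],0],[[0,0,0.005],[0,0,0],0],[[0,0,0.005],[0,0,0],0],[[0,0,0.005],[0,0,0],0],[[0,0,0],[0,0,0],0]])

```text
time_s: 4.85
position: [0.4925, 0.2102, 0.1002]
tool_rot: [[0.966, -0.001, 0.259], [-0.259, -0.0, 0.966], [-0.0, -1.0, -0.0]]
ft_force: [-0.4, -2.1, -0.3]
grip_width: -0.0003
```

```bash
python3 chk.py 3; python3 - <<'E'
import cv2,numpy as np
from tgt import *
s=pickle.load(open("scene3.pkl","rb"))
C=np.r_[c[:2],.055]
for th in(0,.3,.4,.5,.6): print(th,proj(s,[C+np.r_[yb*.08*np.sin(th),.08*np.cos(th)]]))
a=cv2.imread("pics/scene3.png")[90:210,200:340]
cv2.imwrite("pics/c3.png",cv2.resize(a,None,fx=5,fy=5,interpolation=cv2.INTER_CUBIC))
E
```

```text
4.85 [0.4925 0.2102 0.1002] F [-0.44 -2.11 -0.26] w -0.00027418622234060176
[[ 0.966 -0.001  0.259]
 [-0.259 -0.     0.966]
 [-0.    -1.    -0.   ]]
TCP in box x,y 0.00032948776912445526 0.0054559089775084715 z above top 0.04515272541931261
0 [[265.73056828 139.43988566]]
0.3 [[272.84739465 138.51695593]]
0.4 [[275.05438141 138.73906351]]
0.5 [[277.13988596 139.21937539]]
0.6 [[279.08334642 139.94954959]]
```

View pics/c3.png

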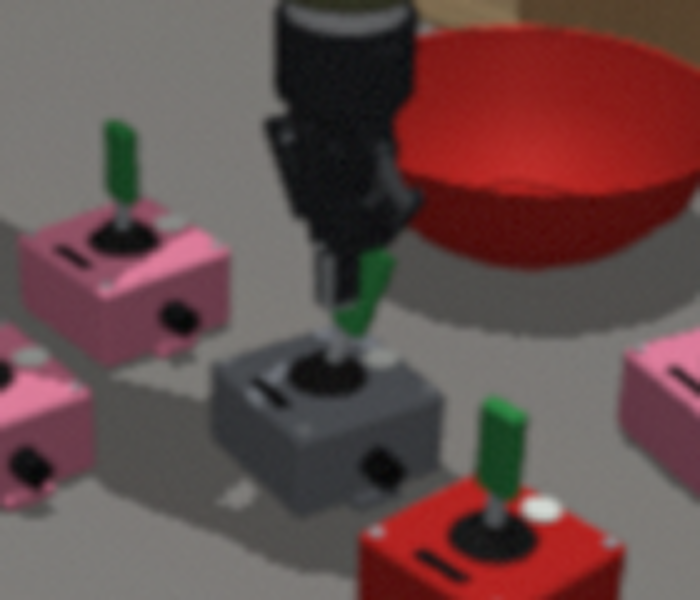

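The toggle leans towards the dot: its top is at about col 275.6, which is 0.42–0.45 rad. I'll push 2 mm more for margin and hold.

carry_out(plan=[[[0,0,0.002],[0,0,0],0],[[0,0,0],[0,0,0],0],[[0,0,0],[0,0,0],0],[[0,0,0],[0,0,0],0],[[0,0,0],[0,0,0],0],[[0,0,0],[0,0,0],0],[[0,0,0],[0,0,0],0],[[0,0,0],[0,0,0],0]])

```text
time_s: 5.95
position: [0.4931, 0.2119, 0.1003]
tool_rot: [[0.966, -0.0, 0.26], [-0.26, -0.0, 0.966], [-0.0, -1.0, -0.0]]
ft_force: [-1.9, -3.3, -0.6]
grip_width: -0.0003
```

carry_out(plan=[[[0,0,0],[0,0,0],0],[[0,0,0],[0,0,0],0],[[0,0,0],[0,0,0],0],[[0,0,0],[0,0,0],0],[[0,0,0],[0,0,0],0],[[0,0,0],[0,0,0],0]])

```text
time_s: 6.7
position: [0.4931, 0.2119, 0.1003]
tool_rot: [[0.966, 0.0, 0.26], [-0.26, -0.0, 0.966], [0.0, -1.0, 0.0]]
ft_force: [-1.7, -2.7, -0.8]
grip_width: -0.0003
```

```bash
python3 chk.py 4; python3 - <<'E'
import cv2,numpy as np
a=cv2.imread("pics/scene4.png")[90:210,200:340]
cv2.imwrite("pics/c4.png",cv2.resize(a,None,fx=5,fy=5,interpolation=cv2.INTER_CUBIC))
E
```

```text
6.7 [0.4931 0.2119 0.1003] F [-1.68 -2.69 -0.83] w -0.00027319941381668064
[[ 0.966  0.     0.26 ]
 [-0.26  -0.     0.966]
 [ 0.    -1.     0.   ]]
TCP in box x,y 0.0004827172583635882 0.007303118091771339 z above top 0.04534098339212166
```

View pics/c4.png

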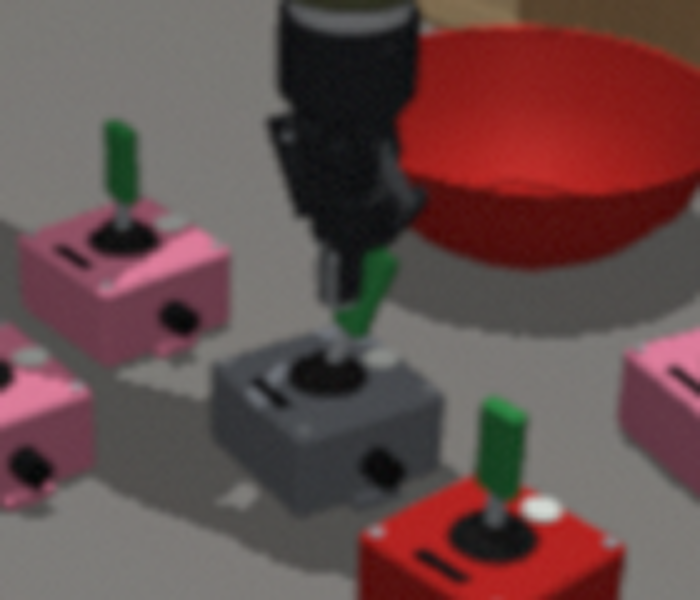

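The toggle has been held well over (about 0.5 rad, about 3 N) for over 1.8 s. Now backing off and rising.

carry_out(plan=[[[0,0,-0.01],[0,0,0],0],[[0,0,-0.015],[0,0,0],0],[[0,0,-0.015],[0,0,0],0],[[0,0,-0.017],[0,0,0],0],[[0,0,0],[0,0,0],0],[[0,-0.045,0],[0,0,0],0],[[0,-0.045,0],[0,0,0],0],[[0,-0.045,0],[0,0,0],0]])

```text
time_s: 7.8
position: [0.4782, 0.1571, 0.2369]
tool_rot: [[0.966, 0.0, 0.26], [-0.26, 0.0, 0.966], [0.0, -1.0, 0.0]]
ft_force: [-0.0, 0.9, -0.1]
grip_width: -0.0002
```

carry_out(plan=[[[0,0,0],[0,0,0],0],[[0,0,0],[0,0,0],0],[[0,0,0],[0,0,0],0],[[0,0,0],[0,0,0],0]])

```text
time_s: 8.3
position: [0.4781, 0.1569, 0.2345]
tool_rot: [[0.966, -0.002, 0.26], [-0.26, -0.0, 0.966], [-0.002, -1.0, -0.001]]
ft_force: [0.3, -0.5, 0.8]
grip_width: 0.0001
```

```bash
python3 chk.py 5
```

```text
8.3 [0.4781 0.1569 0.2345] F [ 0.34 -0.52  0.76] w 0.00012413477124506337
[[ 0.966 -0.002  0.26 ]
 [-0.26  -0.     0.966]
 [-0.002 -1.    -0.001]]
TCP in box x,y 0.0002527967157093329 -0.04977016308557953 z above top 0.1794709418141595
```

View pics/scene5.png

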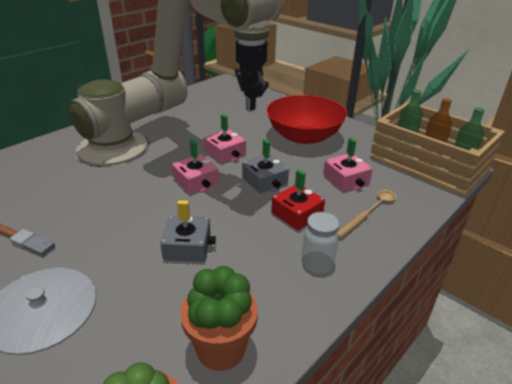

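The green toggle is upright again at (266,150). The yellow toggle at (184,210) and the jar at (320,240) look unchanged, and the arm is clear. Handing in.

```bash
python3 -c "
from rig import env
print(env.close_job())"
```

```text
the job is handed in; nothing more can be done
None
```

I pushed the green toggle on the grey box towards the white dot with the shut fingertips, from the black-bar side. It leaned about 0.5 rad, judged from the pictures and the finger geometry; the wrist read roughly 3 N. I held it there for over 1.8 s, then backed off and rose clear, and handed the job in at 8.4 s.

- **Toggles and jar:** the last picture shows the green toggle upright again. The yellow toggle and the jar look unchanged by eye; I did not measure them.
- **Robot:** the gripper is clear of everything, and the wrist force is back to noise level, under 1 N.
- **Checks:** none failed or disagreed. The two camera views agreed on where the switch and its dot are. Handing in reports no verdict.

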